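Pack a tin into the pantry box, shut the lid and clamp it down

ROBOT

A 6-joint arm with a two-finger parallel gripper is mounted at the origin on the work surface. World frame = base frame: x ahead of the robot, y to its left, z up, the work surface at z = 0. Lengths are in mm, angles in rad, forces in N, time in s.
With the tool pointing down it reaches from about 350 to 775 mm from the base axis. Payload 7.3 kg.
Tool frame: the origin (TCP) lies on the centre line of the jaws, within the pads' length; the fingertips stand 14 mm ahead of it and the grasp point (between the pads) lies 5 mm behind it; z points along the fingers, y is the line along which they close (so a half turn about z gives the same grasp; the last joint's range is limited). The gripper opens to 92 mm and grips with 3 to 60 N. Pads are 19 mm wide; open, the fingers measure 130 mm over their backs; the gripper's body (75 mm by 190 mm) begins 47 mm behind the grasp point.
Start: joints at [-1.316, 0.342, 1.524, -0, 1.275, -0.146], TCP at [204.855, -483.403, 240.741] pointing down, gripper open.
Joint ranges: [-2.53, 2.53], [-0.77, 2.02], [0.04, 2.7], [-1, 4.14], [0.28, 2.66], [-3.11, 3.11]. Speed limits (rad/s): [2.57, 2.57, 3.14, 3.14, 3.14, 3.14].

INTERFACE

Orientations are given as [roll, pitch, yaw] about the fixed x, y, z axes, in that order (R = Rz(yaw) Ry(pitch) Rx(roll)).
In Python, from plant import get_obs, capture, bot, spot_in, trace, pinpoint gives the robot as it stands.
- The arm moves only by the tool play_rows, never from a script. Its argument "rows" is a list of rows, each a list of 2 entries, a list of its own where there are three numbers: the shift along the world's x, y, z in units of 3 cm (1.0 is 3 cm), then the turn, a rotation vector about the world's x, y, z in units of 8 degrees (1.0 is 8 degrees). A call has 1 to 12 rows; each row shifts and turns the commanded pose from where the row before left it; what a row does not reach is not made up. A row lasts 1/8 s, in which the tool goes at most 62.5 mm and 10.7 degrees, less where a joint would pass 70% of its speed; a pose out of reach is approached as far as the arm can. A call with a number of a shift or a turn outside -1 to 1 is refused whole. A call with a gripper value outside its range is refused whole. "hand" is the opening, from -1 (shut) to 1 (fully open), set as the call begins (left out, the last holds). The fingers move at their own pace and stop on an object; the grip force is fixed at half the most. Time passes only in rows, so rows that do not move let the fingers close. It gives the time, the measured TCP pose, the force, the opening and the grip force at its end, in the units of the state.
- get_obs(): the state, without advancing time (a new reading comes with each control period).
- capture(name): name is "side" or "top"; returns a dict with "frame" (384x512x3 uint8, red, green, blue), "fov_y" (degrees; the focal length in pixels is half the picture's height over the tangent of half this angle, whatever the lens; pixels are square), "cx", "cy" (the principal point, pixels), "dist" ([k1, k2, p1, p2, k3] as OpenCV has them; the pictures are not rectified), "rvec" (rotation vector, rad) and "tvec" (3), from world to camera coordinates, as OpenCV has them. Camera axes: x right, y down, z forward; pixel columns grow to the right and rows downward; lengths in mm; the calibration is good to about 2 mm. A picture is of the moment at which its call begins. There is no depth.
- bot.close_job(): hands the job in; it is judged then, once.
Trained networks look in the newest picture that a camera, given by its name, has taken for a name from the list of things; names that differ only in an ending like _2 or _b are one class to them, and where a whole thing is asked for, a point or a joint stands for the part that bears it (a point fixed in the world has none). Each returns a list of dicts, best first, with "p" (0 to 1); they miss things now and then, are a little off and sometimes report something else, mostly with a low value. They report only what shows in the picture. A call takes as long as a camera call. They do not tell look-alikes from the thing itself.
- spot_in(query, camera): "at" ([row, column] in pixels, amid what is visible of it).
- trace(query, camera): "mask" (384x512 bool, what is visible of it) and "at" ([row, column] in pixels, amid what is visible of it).
- pinpoint(query, camera): "at" ([row, column] in pixels: a listed point, or the origin of a listed thing).
The state is a dict: "time": time; "joint_positions": joint angles; "dq": joint speeds; "tau": joint torques, N m; "tool_pos": TCP position; "tcp_rot": TCP orientation; "contact_force": force on the tool from outside, world axes, zero at the start; "moment": the same for the moment, N m; "grip_width": finger opening in mm; "finger_force": force on a finger pad.
Only numpy, scipy, OpenCV 4.12 (cv2) and the standard library are available. Lean on these libraries where they do the work, as an engineer would, in place of code of your own. Each camera call takes 0.05 s, during which the arm holds its last target. There are 200 camera calls.

TASK

Put the long low tin, right way up and flat on the floor, into the empty compartment of the open wooden box and let go of it. Then lower the box's lid gently (no slamming) until it is fully shut, and last of all swing the steel clamp lever over until it lies right down on the lid. Do not upset the small tin already in the box, and leave the other crockery, tins and jar where they stand.

Things in the scene. Friction and masses are not known exactly. Their poses are not given: they have to be found in the camera images.
- tin: The tin to pack: bare metal, oblong and low, 115 (its x) x 55 (its y) x 60 mm high, 0.2 to 0.4 kg, loose on the worktop, right way up. Origin: centre of its underside, z up. Grip it from above across its 55 mm width.
- box: Fixed wooden box without its lid: 171 (x) x 284 (y) x 85 mm high, walls, floor and divider 8 mm thick. A divider along its x halves it into two compartments, each 155 (x) x 130 (y) mm and 77 mm deep: the one on its -y side is empty, the one on its +y side holds a small round tin. Origin: centre of the underside; z up; -x is the front (clamp side, roughly towards the robot), +x the hinge side.
- bay (a point): Centre of the floor of the empty compartment, at (0, -69, 8) mm in the box's frame; its axes are the box's.
- lid_hinge (a point): Middle of the lid's hinge line, on the back rim of the box, at (85.5, 0, 85) mm in the box's frame. The hinge line runs along the box's y. The lid is a wooden board, 175 mm from hinge to front edge, 290 mm wide, 10 mm thick; its underside lies on the rim when shut.
- lid (a joint): Hinge angle of the lid, rad: 0 shut, flat on the rim; about 1.57 standing upright above the back rim; starts open at 1.35 to 1.6, largest 1.75. Shut, its top is 95 mm above the box's underside. A stiff hinge: it stays where it is left; pushing it down from behind near its free edge takes about 2 to 4 N.
- lid_tongue (a point): Fixed to the lid: on its upper (outer) face at a finger tongue 60 mm wide and 10 mm thick that projects 25 mm from the lid's front edge, centred 75 mm to the box's +y side. The point is 190 mm from the hinge line and 10 mm from the lid's underside plane; the tongue ends at 200 mm. Open, it is the highest part of the lid, the outer face looking to the box's +x.
- clamp_pivot (a point): The clamp lever's pivot, on a steel bracket at the middle of the box's front, at (-95.5, 0, 91) mm in the box's frame. Its axis runs along the box's y.
- clamp (a joint): Angle of the clamp lever, rad: 0 clamped, lying level over the lid and pointing to the box's +x; 1.57 upright; starts open at 1.5 to 1.9, largest 2.1 (leaning out to the front). Stiff: it stays where it is left; about 1 to 3 N at its end moves it.
- clamp_bar (a point): Centre of the cross bar (diameter 20 mm, 60 mm long, along the box's y) at the end of the clamp lever, 95 mm from the pivot along the lever and 12 mm to the side that faces up when clamped (the front when open). The lever's arm is 16 mm wide and 10 mm thick. Clamped, the bar's centre is 103 mm above the box's underside and its top 113 mm.
- small_tin: Bystander, round tin 64 mm across and 55 mm high, loose in the box's other compartment. Origin: centre of its underside, z up.
- tall_tin: Bystander, loose: square metal tin 70 x 70 mm and 125 mm high. Origin: centre of its underside.
- round_tin: Bystander, loose: round metal tin 92 mm across and 65 mm high. Origin: centre of its underside.
- mug: Bystander, loose: white mug 80 mm across, 90 mm high. Origin: centre of its underside.
- bowl: Bystander, loose: white bowl 150 mm across, 60 mm high. Origin: centre of its underside.
- jar: Bystander, loose: glass jar 80 mm across, 130 mm high. Origin: centre of its underside.
Not all that is in view belongs to the job. Leave any purple look-alike of the tin alone.

How it is judged:
By the outcome, as a careful person would: the job done as asked, in the order asked, and still so for the second after the job is handed in, with the robot touching nothing.
It also fails if it takes over 72 s, if anything falls off the work surface, if the arm or the gripper's body presses on something with over 40 N, if the wrist force passes 120 N, or if a joint passes its speed limit or range.

## Working session

There is one attempt and no reset: what is moved stays moved. The work goes in short steps, Python scripts to look and compute and a tool call to move; the robot and the scene stay as the last step left them, time stands still between calls to the robot, and variables do not carry over. Pictures are saved under pics/ and viewed, at most 10 in all, crops included, and the job is handed in when it is done.

Besides the shell and the picture viewer there is one more tool, called after "Emit:" by a JSON object that holds its "api" and its "payload", one argument or row to a line. play_rows: Moves the arm, as the interface text tells. Shifts and turns lie within -1 to 1; 1 stands for 3 cm of shift or 8 degrees of turn. Its arguments: {"type":"object","properties":{"rows":{"type":"array"},"hand":{"type":"number"}},"required":["rows"]}

```bash
ls; mkdir -p pics
cat > h.py <<'E'
import numpy as np, cv2
from plant import get_obs, capture, bot, spot_in, trace, pinpoint
def cam(c):
    f=c["frame"].shape[0]/2/np.tan(np.radians(c["fov_y"])/2)
    K=np.array([[f,0,c["cx"]],[0,f,c["cy"]],[0,0,1.]])
    return K,np.array(c["dist"],float),np.array(c["rvec"],float),np.array(c["tvec"],float)
def ray(c,rc):
    K,d,r,t=cam(c); p=cv2.undistortPoints(np.array([[[rc[1],rc[0]]]],float),K,d)[0,0]
    R=cv2.Rodrigues(r)[0]; o=-R.T@t; v=R.T@np.array([p[0],p[1],1]); return o,v/np.linalg.norm(v)
def atz(c,rc,z):
    o,v=ray(c,rc); return o+v*(z-o[2])/v[2]
def tri(rays):
    A=sum(np.eye(3)-np.outer(v,v) for o,v in rays); b=sum((np.eye(3)-np.outer(v,v))@o for o,v in rays)
    return np.linalg.solve(A,b)
def proj(c,P):
    K,d,r,t=cam(c); return cv2.projectPoints(np.array(P,float).reshape(-1,1,3),r,t,K,d)[0][:,0]
def save(c,n): cv2.imwrite(f"pics/{n}.png",c["frame"][:,:,::-1])
E
python3 - <<'E'
from h import *
C={n:capture(n) for n in("top","side")}
for n in C:
    save(C[n],n+"0"); print(n,ray(C[n],(192,256)))
for q,z in [("tin",0),("box",0),("bay",8),("lid_hinge",85),("lid_tongue",None),("clamp_pivot",91),("clamp_bar",None),("small_tin",8),("tall_tin",0),("round_tin",0),("mug",0),("bowl",0),("jar",0)]:
    for n in C:
        for d in pinpoint(q,n)[:3]:
            print(q,n,round(d["p"],2),np.round(d["at"],1),np.round(atz(C[n],d["at"],z if z is not None else 200),0))
E
```

```text
pics
top (array([ 233.86928687,  -63.25209846, 1502.14926508]), array([ 0.18549288,  0.02126088, -0.98241558]))
side (array([ 465.40802735, 1086.86551722, 1088.00838118]), array([ 0.04406498, -0.74179813, -0.66917398]))
tin top 0.93 [226.4 269.9] [394. -83.   0.]
tin top 0.88 [242.3 389.6] [ 349. -505.    0.]
tin top 0.86 [207.8 313. ] [ 465. -236.    0.]
tin side 0.97 [127.5 304.2] [ 362. -520.    0.]
tin side 0.84 [204.4 299.7] [388. -64.   0.]
tin side 0.69 [169.6 278.2] [ 463. -245.    0.]
box top 0.85 [175.7 206.4] [573. 151.   0.]
box side 0.76 [250.6 236.7] [581. 148.   0.]
bay top 0.96 [176.9 227. ] [569.  75.   8.]
bay top 0.61 [196.7 201.2] [494. 164.   8.]
bay side 0.8 [231.8 243.8] [565.  77.   8.]
lid_hinge top 0.85 [142.6 205.8] [672. 147.  85.]
lid_tongue top 0.89 [134.7 169.8] [660. 246. 200.]
lid_tongue top 0.39 [162.2 128.8] [566. 368. 200.]
lid_tongue top 0.19 [143.2 204.8] [634. 133. 200.]
lid_tongue side 0.88 [199.7 208.1] [655. 141. 200.]
clamp_pivot top 0.87 [196.4 202.1] [481. 149.  91.]
clamp_pivot top 0.38 [178.3 227.2] [545.  67.  91.]
clamp_pivot top 0.3 [180.  192.1] [537. 186.  91.]
clamp_pivot side 0.61 [229.9 268. ] [488. 144.  91.]
clamp_bar top 0.45 [192.5 195.8] [474. 153. 200.]
clamp_bar side 0.63 [207.8 270.9] [480. 164. 200.]
small_tin top 0.6 [182.5 189.2] [545. 210.   8.]
small_tin side 0.9 [269.9 240.5] [563. 228.   8.]
tall_tin top 0.57 [191.3 359. ] [ 529. -402.   -0.]
tall_tin side 0.81 [143.2 262.1] [ 529. -404.    0.]
round_tin top 0.72 [161.2 313.4] [ 637. -238.    0.]
round_tin side 0.95 [173.  228.5] [ 642. -217.    0.]
round_tin side 0.67 [253.7 237.2] [579. 161.   0.]
mug top 0.68 [146.5 347.2] [ 696. -362.    0.]
mug side 0.82 [148.2 216.2] [ 704. -364.    0.]
bowl top 0.82 [227.5 130.9] [380. 407.   0.]
bowl side 0.96 [331.5 303. ] [386. 417.   0.]
jar top 0.94 [163.4 128.8] [612. 434.   0.]
jar side 0.81 [331.8 210.2] [627. 430.   0.]
```

Run:
```python
import cv2,numpy as np
a=cv2.imread("pics/top0.png");b=cv2.imread("pics/side0.png")
cv2.imwrite("pics/top0b.png",cv2.resize(a,(800,600)));cv2.imwrite("pics/side0b.png",cv2.resize(b,(800,600)))
```

```text
(no output)
```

View pics/top0b.png

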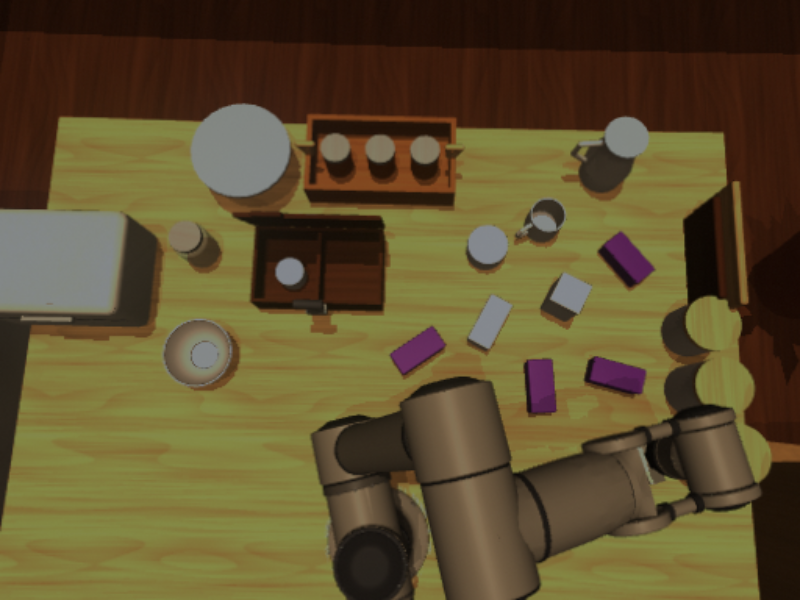

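View pics/side0b.png

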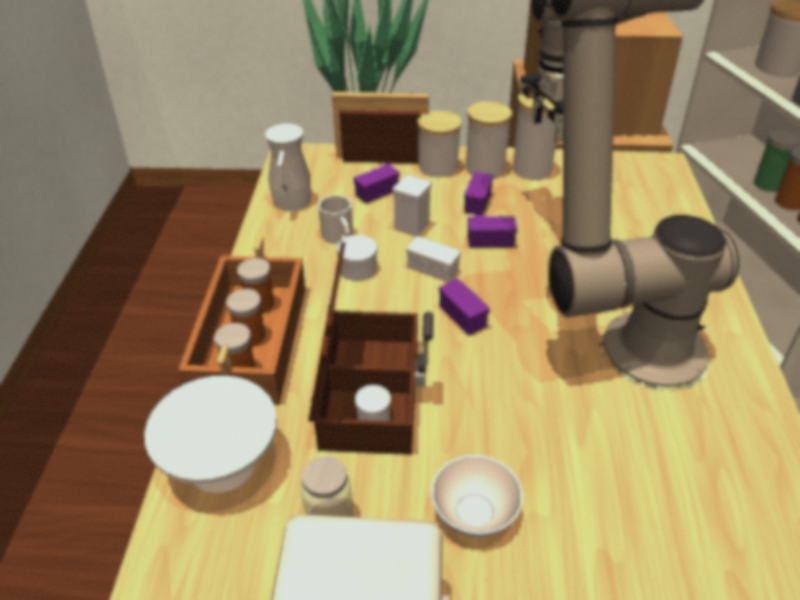

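The top view shows the bare-metal tin at about (313,206) in 512-px coordinates, with purple decoys around it. The box is at about (205,168), its lid upright along the back, with the clamp open at the front (200,196). The side view agrees. Next I'll refine these by fitting.

```bash
cat > fit.py <<'E'
from h import *
from scipy.optimize import minimize
def cub(x,y,yaw,L,W,z0,z1):
    c,s=np.cos(yaw),np.sin(yaw)
    return np.array([[x+c*a*L/2-s*b*W/2,y+s*a*L/2+c*b*W/2,z] for a in(-1,1) for b in(-1,1) for z in(z0,z1)])
def sil(c,P):
    m=np.zeros((384*4,512*4),np.uint8); h=cv2.convexHull(np.round(proj(c,P)*4+1.5).astype(np.int32)); cv2.fillPoly(m,[h],1)
    return cv2.resize(m.astype(np.float32),(512,384),interpolation=cv2.INTER_AREA)
def fit(views,x0,L,W,z0,z1):
    def cost(p):
        s=0
        for c,m in views:
            q=sil(c,cub(p[0],p[1],p[2],L,W,z0,z1)); s+=1-np.minimum(q,m).sum()/np.maximum(q,m).sum()
        return s
    best=None
    for yw in x0[2]:
        r=minimize(cost,[x0[0],x0[1],yw],method="Nelder-Mead",options=dict(initial_simplex=[[x0[0],x0[1],yw],[x0[0]+15,x0[1],yw],[x0[0],x0[1]+15,yw],[x0[0],x0[1],yw+.3]]))
        if best is None or r.fun<best.fun: best=r
    return best.x,best.fun
def near(q,n,px):
    L=trace(q,n); return min(L,key=lambda d:np.hypot(d["at"][0]-px[0],d["at"][1]-px[1]))
E
python3 - <<'E'
from fit import *
C={n:capture(n) for n in("top","side")}
a=near("tin","top",(206,313));b=near("tin","side",(166,277)); print(a["at"],b["at"],a["p"],b["p"],a["mask"].sum(),b["mask"].sum())
V=[(C["top"],a["mask"].astype(np.float32)),(C["side"],b["mask"].astype(np.float32))]
for v in (V,V[:1],V[1:]): print("tin",fit(v,(464,-240,np.arange(0,3.1,.5)),115,55,0,60))
ov={}
for n in C:
    im=C[n]["frame"][:,:,::-1].copy()
    for q in("box","lid","clamp"):
        for d in trace(q,n)[:2]: print(q,n,round(d["p"],2),np.round(d["at"]),d["mask"].sum()); 
        D=trace(q,n)
        if D:
            cs,_=cv2.findContours(D[0]["mask"].astype(np.uint8),0,1)
            ov[n+q]=cs
    r0,r1,c0,c1=(120,220,145,275) if n=="top" else (140,300,170,310)
    s=6 if n=="top" else 4
    crop=cv2.resize(C[n]["frame"][r0:r1,c0:c1,::-1],None,fx=s,fy=s,interpolation=cv2.INTER_CUBIC)
    crop=np.clip(crop.astype(float)*(1.8 if n=="top" else 1.3),0,255).astype(np.uint8)
    crop=crop[:600]
    for q,col in(("box",(0,255,0)),("lid",(255,0,0)),("clamp",(0,0,255))):
        for k in ov.get(n+q,[]):
            cv2.polylines(crop,[((k-[c0,r0])*s+s//2).astype(np.int32)],True,col,1)
    cv2.imwrite(f"pics/{n}box.png",crop)
def two(q,pt,ps):
    print(q,np.round(tri([ray(C["top"],pt),ray(C["side"],ps)]),1))
for q in("clamp_bar","clamp_pivot","lid_tongue","bay","small_tin","tall_tin","box"):
    a=pinpoint(q,"top")[0];b=pinpoint(q,"side"); 
    if b: two(q,a["at"],b[0]["at"])
E
```

```text
[205.5, 311.4] [166.9, 278.3] 0.76 0.96 540 674
tin (array([ 466.84959516, -232.04925639,    2.6237674 ]), np.float64(0.22455739974975586))
tin (array([ 465.87309946, -231.93375004,    2.64174768]), np.float64(0.07939404249191284))
tin (array([ 469.1764123 , -233.95853593,   -0.57446293]), np.float64(0.13299542665481567))
lid top 0.69 [142. 202.] 811
clamp top 0.42 [196. 199.] 120
box side 0.73 [237. 232.] 5916
box side 0.5 [138. 212.] 603
lid side 0.76 [218. 209.] 337
clamp side 0.55 [218. 272.] 217
clamp_bar [613.5 148.3  67.2]
clamp_pivot [483.  150.2  95.3]
lid_tongue [630.8 233.3 278.6]
bay [570.2  79.6  10.6]
small_tin [558.6 217.1  -2.6]
tall_tin [ 522.5 -397.9    3. ]
box [582.1 148.   -7.1]
```

View pics/topbox.png

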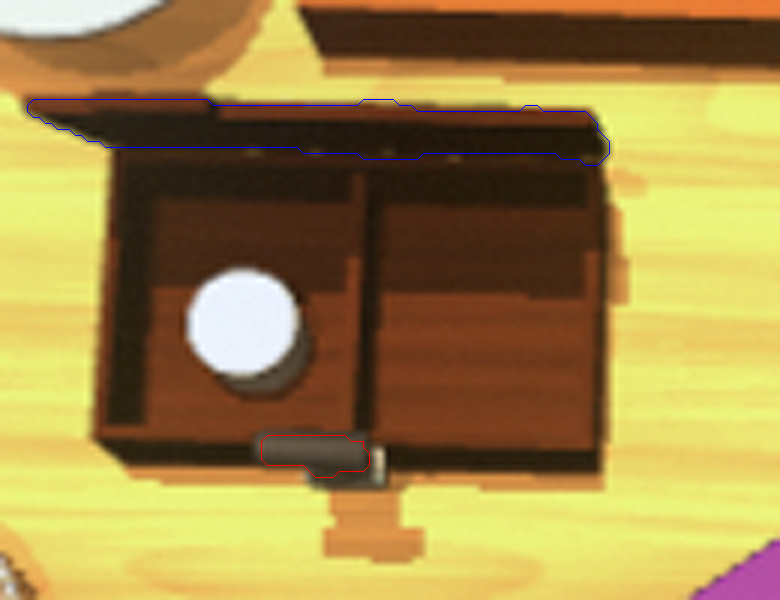

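View pics/sidebox.png

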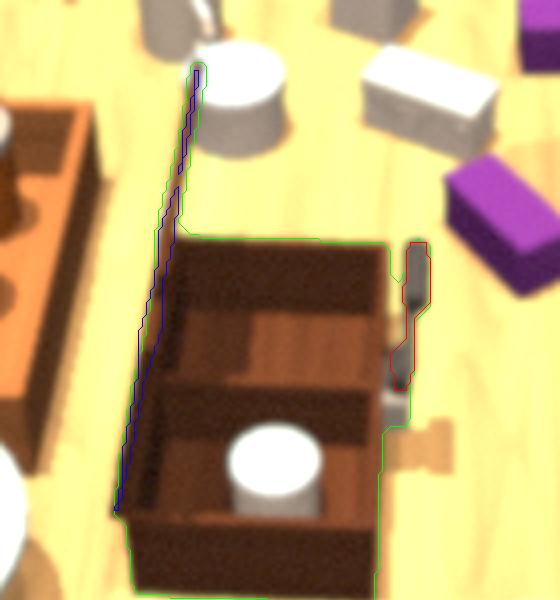

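The crops show the rim corners clearly. In the top crop they are front-left (95,438), front-right (600,450), and the divider from (365,172) to (365,440). In the side crop they are (118,515), (377,527), (388,243) and (178,238), with base corners (135,590) and (375,598). I'll fit the box pose from these, then scan the lid and clamp angles against the masks.

```bash
cat > box.py <<'E'
from fit import *
from scipy.optimize import least_squares
def B(p,P):
    c,s=np.cos(p[2]),np.sin(p[2]); P=np.atleast_2d(np.array(P,float)); return P@np.array([[c,s,0],[-s,c,0],[0,0,1]])+[p[0],p[1],0]
def lidpt(r,y,h,a): # r from hinge, h above underside plane
    return [85.5-r*np.cos(a)+h*np.sin(a), y, 85+r*np.sin(a)+h*np.cos(a)]
def clpt(r,y,h,a): return [-95.5+r*np.cos(a)-h*np.sin(a), y, 91+r*np.sin(a)+h*np.cos(a)]
E
python3 - <<'E'
from box import *
C={n:capture(n) for n in("top","side")}
X,Y=85.5,142
T=[((95,438),(-X,Y,85)),((600,450),(-X,-Y,85)),((365,440),(-X,0,85)),((600,472),(-X,-Y,0))]
S=[((118,515),(X,Y,85)),((377,527),(-X,Y,85)),((388,243),(-X,-Y,85)),((178,238),(X,-Y,85)),((135,590),(X,Y,0)),((375,598),(-X,Y,0))]
f=lambda L,s,o:(np.array([(np.array(p)+.5)/s-.5+o for p,_ in L]),[q for _,q in L])
t,tp=f(T,6,np.array([145,120])); s,sp=f(S,4,np.array([170,140]))
res=lambda p:np.r_[(proj(C["top"],B(p,tp))-t).ravel(),(proj(C["side"],B(p,sp))-s).ravel()]
r=least_squares(res,[577,150,0],loss="soft_l1"); p=r.x; print("box",p); print(np.round(res(p).reshape(-1,2),1))
for name,i in(("toponly",0),("side",1)):
    rr=least_squares(lambda q:(res(q)[:8] if i==0 else res(q)[8:]),p); print(name,rr.x)
for n in C:
    for q in("lid","clamp"):
        D=trace(q,n)
        if not D: continue
        m=D[0]["mask"]; o=[]
        for a in np.arange(1.3,2.0,.05):
            if q=="lid":
                P=[lidpt(r_,y,h,a) for r_ in(0,175) for y in(-145,145) for h in(0,10)]+[lidpt(200,y,h,a) for y in(45,105) for h in(0,10)]
                g=sil(C[n],B(p,P))
            else:
                g=sil(C[n],B(p,[clpt(r_,y,h,a) for r_ in(85,105) for y in(-30,30) for h in(2,22)]))
                g=np.maximum(g,sil(C[n],B(p,[clpt(r_,y,h,a) for r_ in(0,95) for y in(-8,8) for h in(-5,5)])))
            o.append((round(float(np.minimum(g,m).sum()/np.maximum(g,m).sum()),2),round(a,2)))
        print(n,q,sorted(o)[::-1][:5])
np.save("boxp.npy",p)
print("small",B(p,[0,69,8]), "bay",B(p,[0,-69,8]))
st=trace("small_tin","top")[0]; print("small tin top centre",atz(C["top"],st["at"],63))
for n in C:
    s=3 if n=="top" else 3
    r0,r1,c0,c1=(115,225,140,280) if n=="top" else (130,310,170,310)
    im=cv2.resize(C[n]["frame"][r0:r1,c0:c1,::-1],None,fx=5 if n=="top" else 3,fy=5 if n=="top" else 3,interpolation=cv2.INTER_CUBIC); k=5 if n=="top" else 3
    im=np.clip(im*1.5,0,255).astype(np.uint8)
    for a,col in((1.4,(255,255,0)),(1.5,(0,255,255)),(1.6,(0,255,0))):
        L=[lidpt(175,-145,0,a),lidpt(175,-145,10,a),lidpt(175,45,10,a),lidpt(200,45,10,a),lidpt(200,105,10,a),lidpt(200,105,0,a),lidpt(175,105,0,a),lidpt(175,145,0,a),lidpt(0,145,0,a)]
        q=(proj(C[n],B(p,L))-[c0,r0])*k+k/2; cv2.polylines(im,[q.astype(np.int32)],False,col,1)
    for a,col in((1.5,(255,0,255)),(1.7,(255,255,255))):
        L=[clpt(0,0,0,a),clpt(95,0,0,a),clpt(95,-30,12,a),clpt(95,30,12,a)]
        q=(proj(C[n],B(p,L))-[c0,r0])*k+k/2; cv2.polylines(im,[q.astype(np.int32)],False,col,1)
    L=[(-X,-Y,85),(-X,Y,85),(X,Y,85),(X,-Y,85)]
    q=(proj(C[n],B(p,L))-[c0,r0])*k+k/2; cv2.polylines(im,[q.astype(np.int32)],True,(0,0,255),1)
    globals()[n]=im
side=side[:550]
w=np.zeros((600,800,3),np.uint8); tt=cv2.resize(top,None,fx=.53,fy=.53); w[:tt.shape[0],:tt.shape[1]]=tt; ss=side; w[:ss.shape[0],375:375+ss.shape[1]]=ss[:, :425]
cv2.imwrite("pics/ov.png",w)
E
```

```text
box [ 5.78989495e+02  1.48336895e+02 -2.45993111e-03]
[[ 0.3 -0.6]
 [-0.2 -0.5]
 [-2.8  0.1]
 [ 0.9  0.2]
 [ 1.3  0.1]
 [-0.2 -0.2]
 [ 1.1 -1.2]
 [-0.8 -1.8]
 [-0.4  0.4]
 [ 0.2  1.1]]
toponly [5.78217161e+02 1.47035373e+02 1.91158706e-03]
side [ 5.79522396e+02  1.48927816e+02 -2.01605882e-03]
top lid [(0.89, np.float64(1.35)), (0.65, np.float64(1.4)), (0.59, np.float64(1.3)), (0.5, np.float64(1.45)), (0.41, np.float64(1.5))]
top clamp [(0.78, np.float64(1.6)), (0.71, np.float64(1.65)), (0.56, np.float64(1.55)), (0.51, np.float64(1.7)), (0.4, np.float64(1.5))]
side lid [(0.1, np.float64(1.3)), (0.08, np.float64(1.35)), (0.07, np.float64(1.4)), (0.06, np.float64(1.45)), (0.05, np.float64(1.55))]
side clamp [(0.51, np.float64(1.6)), (0.49, np.float64(1.55)), (0.47, np.float64(1.65)), (0.39, np.float64(1.7)), (0.36, np.float64(1.5))]
small [[579.15923035 217.33668581   8.        ]] bay [[578.8197602   79.33710334   8.        ]]
small tin top centre [557.02799223 200.08394674  63.        ]
```

View pics/ov.png

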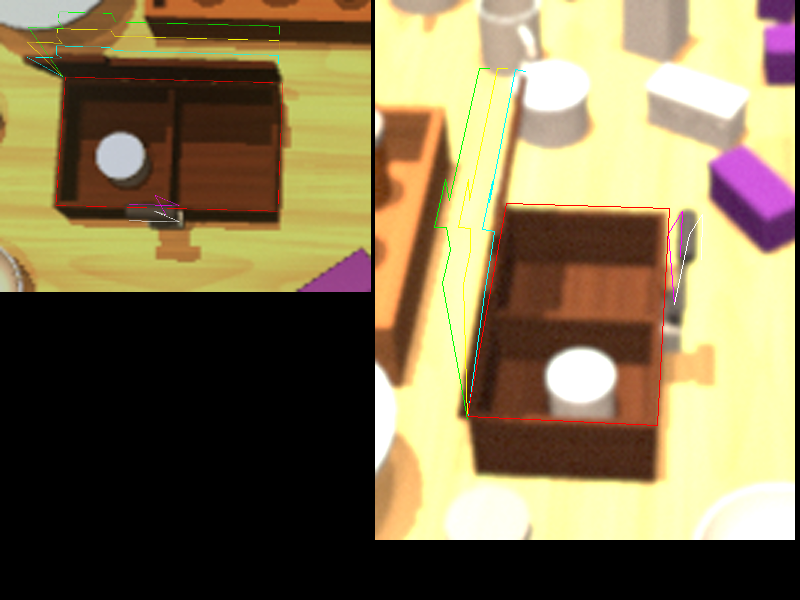

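Overlay: the box fit (red) lands on the rim. The lid leans in at about 1.35 rad and the clamp is at about 1.6. The tin is at (466.5,-232.5) with yaw about -0.51.

```bash
python3 -c "
from h import *
from scipy.spatial.transform import Rotation as R
o=get_obs(); print(o); print(R.from_euler('xyz',o['tcp_rot']).as_matrix().round(3))"
```

```text
{'time': 3.25, 'joint_positions': array([-1.31601570e+00,  3.41978215e-01,  1.52408542e+00,  3.11436267e-05,
        1.27537273e+00, -1.46004478e-01]), 'dq': array([-7.70535277e-04,  2.05628815e-04, -5.70179740e-05,  1.50028576e-03,
       -5.67427772e-04, -4.01439614e-04]), 'tau': array([-6.45519176e-04, -4.31127191e+01, -2.44479185e+01,  7.19538052e-02,
        4.82860592e-02,  1.32097887e-05]), 'tool_pos': array([ 204.85948458, -483.4177126 ,  240.7569234 ]), 'tcp_rot': array([ 3.14143369e+00, -6.74100557e-06,  4.00776039e-01]), 'contact_force': array([-1.25113603,  0.23109335,  0.35796366]), 'moment': array([-0.01917404, -0.01008647, -0.00132272]), 'finger_force': 0.0, 'grip_width': 91.59866508185728}
[[ 0.921  0.39   0.   ]
 [ 0.39  -0.921 -0.   ]
 [ 0.     0.    -1.   ]]
```

Emit:
{"api": "play_rows", "payload": {
  "rows": [
    [[0.872,0.836,-0.3],[0,0,-0.652]],
    [[0.872,0.836,-0.3],[0,0,-0.652]],
    [[0.872,0.836,-0.3],[0,0,-0.652]],
    [[0.872,0.836,-0.3],[0,0,-0.652]],
    [[0.872,0.836,-0.3],[0,0,-0.652]],
    [[0.872,0.836,-0.3],[0,0,-0.652]],
    [[0.872,0.836,-0.3],[0,0,-0.652]],
    [[0.872,0.836,-0.3],[0,0,-0.652]],
    [[0.872,0.836,-0.3],[0,0,-0.652]],
    [[0.872,0.836,-0.3],[0,0,-0.652]],
    [[0,0,0],[0,0,0]],
    [[0,0,0],[0,0,0]]
  ],
  "hand": 1
}}

```text
time: 4.75
tool_pos: [466.3, -232.9, 150.8]
tcp_rot: [3.141, 0.0, -0.508]
contact_force: [-1.6, -0.2, 0.4]
grip_width: 91.8
finger_force: 0.0
```

Emit:
{"api": "play_rows", "payload": {
  "rows": [
    [[0,0,-0.7],[0,0,0]],
    [[0,0,-0.7],[0,0,0]],
    [[0,0,-0.7],[0,0,0]],
    [[0,0,-0.6],[0,0,0]],
    [[0,0,-0.6],[0,0,0]],
    [[0,0,-0.46],[0,0,0]],
    [[0,0,0],[0,0,0]],
    [[0,0,0],[0,0,0]]
  ]
}}

```text
time: 5.75
tool_pos: [466.7, -233.1, 38.5]
tcp_rot: [3.141, -0.001, -0.51]
contact_force: [1.1, 0.2, 0.4]
grip_width: 91.7
finger_force: 0.0
```

Emit:
{"api": "play_rows", "payload": {
  "rows": [
    [[0,0,0],[0,0,0]],
    [[0,0,0],[0,0,0]],
    [[0,0,0],[0,0,0]],
    [[0,0,0],[0,0,0]],
    [[0,0,0],[0,0,0]],
    [[0,0,0],[0,0,0]],
    [[0,0,0],[0,0,0]],
    [[0,0,0],[0,0,0]]
  ],
  "hand": -1
}}

```text
time: 6.75
tool_pos: [466.5, -232.6, 38.0]
tcp_rot: [3.141, -0.0, -0.51]
contact_force: [-0.7, -0.0, 1.8]
grip_width: 55.0
finger_force: 29.8
```

Emit:
{"api": "play_rows", "payload": {
  "rows": [
    [[0,0,0.5],[0,0,0]],
    [[0,0,0.75],[0,0,0]],
    [[0,0,0.75],[0,0,0]],
    [[0,0,0.75],[0,0,0]],
    [[0,0,0.75],[0,0,0]],
    [[0,0,0.75],[0,0,0]],
    [[0,0,0],[0,0,0]]
  ]
}}

```text
time: 7.62
tool_pos: [467.2, -233.0, 167.4]
tcp_rot: [3.141, -0.004, -0.509]
contact_force: [0.7, 0.7, -2.3]
grip_width: 54.7
finger_force: 29.8
```

Emit:
{"api": "play_rows", "payload": {
  "rows": [
    [[0.14,0.44,0],[0,0,0.15]],
    [[0.3,0.96,0],[0,0,0.335]],
    [[0.3,0.96,0],[0,0,0.335]],
    [[0.3,0.96,0],[0,0,0.335]],
    [[0.3,0.96,0],[0,0,0.335]],
    [[0.3,0.96,0],[0,0,0.335]],
    [[0.3,0.96,0],[0,0,0.335]],
    [[0.3,0.96,0],[0,0,0.335]],
    [[0.3,0.96,0],[0,0,0.335]],
    [[0.3,0.96,0],[0,0,0.335]],
    [[0.3,0.96,0],[0,0,0.335]],
    [[0.177,0.36,0],[0,0,0.15]]
  ]
}}

```text
time: 9.12
tool_pos: [565.2, 81.6, 164.1]
tcp_rot: [-3.141, 0.003, 0.004]
contact_force: [-0.1, -0.5, -1.7]
grip_width: 54.8
finger_force: 29.8
```

Run:
```python
from box import *
o=get_obs(); print(o["tool_pos"],o["tcp_rot"],o["contact_force"],o["grip_width"])
C={n:capture(n) for n in("top","side")}
for n in C:
    for d in trace("tin",n)[:4]: print(n,d["p"],d["at"],d["mask"].sum(), proj(C[n],[o["tool_pos"]+[0,0,-8]])[0][::-1])
a=cv2.resize(C["top"]["frame"][110:260,130:290,::-1],(400,375)); b=cv2.resize(C["side"]["frame"][90:290,170:330,::-1],(400,500))
w=np.zeros((500,800,3),np.uint8); w[:375,:400]=a; w[:,400:]=b; cv2.imwrite("pics/above.png",np.clip(w*1.3,0,255))
```

```text
[565.244671    81.59585225 164.08121238] [-3.14135916e+00  2.62304144e-03  3.61911422e-03] [-0.11796644 -0.4792485  -1.69516119] 54.759240615405425
top 0.79 [225.6, 269.4] 536 [167.94583363 221.22024073]
top 0.73 [241.9, 395.2] 660 [167.94583363 221.22024073]
top 0.68 [242.1, 343.8] 657 [167.94583363 221.22024073]
top 0.66 [165.8, 400.0] 659 [167.94583363 221.22024073]
side 0.9 [194.7, 295.3] 780 [197.96699016 242.29362622]
side 0.74 [124.0, 304.2] 419 [197.96699016 242.29362622]
side 0.68 [145.9, 312.4] 663 [197.96699016 242.29362622]
side 0.66 [204.1, 249.8] 516 [197.96699016 242.29362622][ WARN:0@3.882] global loadsave.cpp:1063 imwrite_ Unsupported depth image for selected encoder is fallbacked to CV_8U.
```

View pics/above.png

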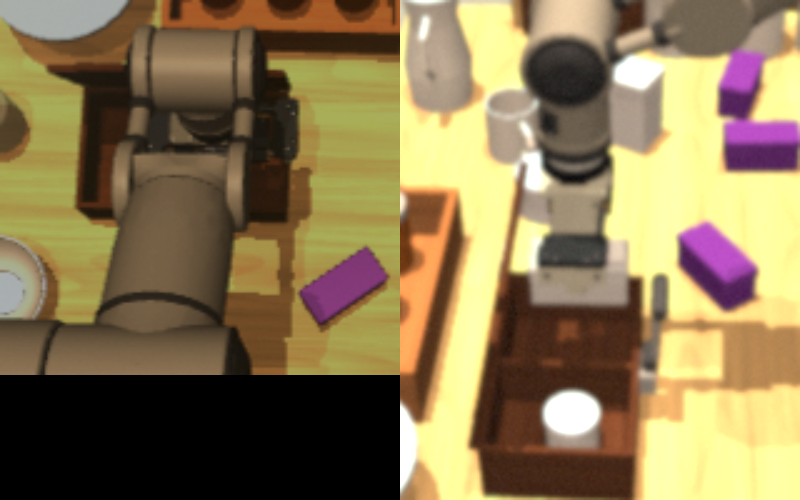

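The arm hides the top view, but the side view shows the tin gripped level above the empty bay. Its near bottom edge runs from (222,211) to (261,212) in px. The lid leans in close to the wrist, so before lowering I'll nudge it more upright with the gripper body turned a quarter.

Emit:
{"api": "play_rows", "payload": {
  "rows": [
    [[-0.5,0,0.1],[0,0,0.5]],
    [[-0.5,0,0.1],[0,0,0.95]],
    [[-0.5,0,0.1],[0,0,0.98]],
    [[0,0,0],[0,0,0.98]],
    [[0,0,0],[0,0,0.98]],
    [[0,0,0],[0,0,0.98]],
    [[0,0,0],[0,0,0.98]],
    [[0,0,0],[0,0,0.98]],
    [[0,0,0],[0,0,0.98]],
    [[0,0,0],[0,0,0.98]],
    [[0,0,0],[0,0,0.98]],
    [[0,0,0],[0,0,0.98]]
  ]
}}

```text
time: 10.82
tool_pos: [520.6, 78.2, 174.4]
tcp_rot: [-3.141, 0.0, 1.573]
contact_force: [-0.0, 1.2, -2.7]
grip_width: 55.1
finger_force: 29.8
```

Emit:
{"api": "play_rows", "payload": {
  "rows": [
    [[0.2,0,0],[0,0,0]],
    [[0.2,0,0],[0,0,0]],
    [[0.2,0,0],[0,0,0]],
    [[0.2,0,0],[0,0,0]],
    [[0.2,0,0],[0,0,0]],
    [[0.2,0,0],[0,0,0]],
    [[0.2,0,0],[0,0,0]]
  ]
}}

```text
time: 11.7
tool_pos: [564.0, 79.4, 175.2]
tcp_rot: [3.139, 0.0, 1.571]
contact_force: [-4.3, -1.0, 4.2]
grip_width: 54.7
finger_force: 29.8
```

Run:
```python
from box import *
C={n:capture(n) for n in("top","side")}; c=C["side"]
for rc in((210.8,222),(212,261.2)):
    o,v=ray(c,rc); print(o+v*(109-o[1])/v[1])
p=np.load("boxp.npy")
b=cv2.resize(c["frame"][90:290,170:330,::-1],(480,600)); k=3
for a,col in((1.35,(255,0,0)),(1.45,(255,255,0)),(1.55,(0,255,0))):
    q=(proj(c,B(p,[lidpt(0,145,0,a),lidpt(175,145,0,a),lidpt(175,-145,0,a)]))-[170,90])*k; cv2.polylines(b,[q.astype(np.int32)],False,col,1)
cv2.imwrite("pics/push.png",b)
```

```text
[623.23163449 109.         127.90419476]
[508.86781402 109.         128.4109802 ]
```

View pics/push.png

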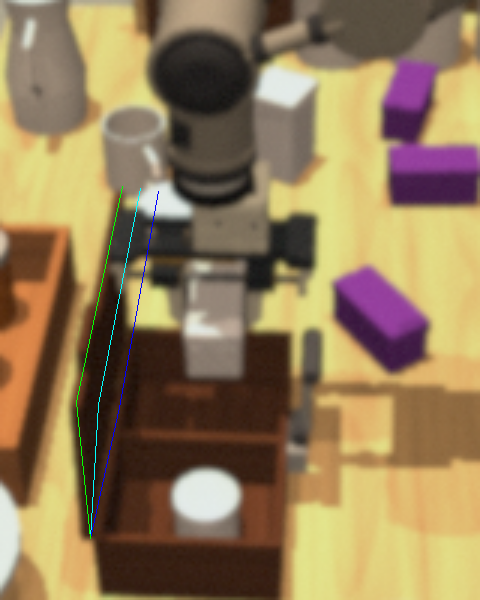

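The lid now stands at about 1.55, and the tin is centred in the jaws (566 against TCP 565). Now I'll turn back and lower.

Emit:
{"api": "play_rows", "payload": {
  "rows": [
    [[-0.5,0,0],[0,0,-0.5]],
    [[-0.5,0,0],[0,0,-0.95]],
    [[-0.5,0,0],[0,0,-0.98]],
    [[0,0,0],[0,0,-0.98]],
    [[0,0,0],[0,0,-0.98]],
    [[0,0,0],[0,0,-0.98]],
    [[0,0,0],[0,0,-0.98]],
    [[0.2,0,0],[0,0,-0.98]],
    [[0.3,0,0],[0,0,-0.98]],
    [[0.4,0,0],[0,0,-0.98]],
    [[0.4,0,0],[0,0,-0.98]],
    [[0.3,0,0],[0,0,-0.98]]
  ]
}}

```text
time: 13.3
tool_pos: [566.1, 79.5, 173.5]
tcp_rot: [-3.142, 0.001, -0.004]
contact_force: [0.6, -0.1, -2.8]
grip_width: 55.1
finger_force: 29.8
```

Emit:
{"api": "play_rows", "payload": {
  "rows": [
    [[0,0,0],[0,0,0]],
    [[0,0,0],[0,0,0]]
  ]
}}

```text
time: 13.55
tool_pos: [565.3, 79.5, 173.9]
tcp_rot: [3.142, 0.001, 0.003]
contact_force: [-0.9, -0.2, -1.8]
grip_width: 54.8
finger_force: 29.8
```

Emit:
{"api": "play_rows", "payload": {
  "rows": [
    [[0.15,0,-0.4],[0,0,0]],
    [[0,0,-0.5],[0,0,0]],
    [[0,0,-0.5],[0,0,0]],
    [[0,0,-0.5],[0,0,0]],
    [[0,0,-0.5],[0,0,0]],
    [[0,0,-0.5],[0,0,0]],
    [[0,0,-0.5],[0,0,0]],
    [[0,0,-0.4],[0,0,0]],
    [[0,0,-0.2],[0,0,0]],
    [[0,0,0],[0,0,0]]
  ]
}}

```text
time: 14.8
tool_pos: [570.4, 79.4, 54.1]
tcp_rot: [3.142, 0.001, 0.0]
contact_force: [-0.2, 0.6, -2.2]
grip_width: 54.8
finger_force: 29.8
```

Emit:
{"api": "play_rows", "payload": {
  "rows": [
    [[0,0,-0.08],[0,0,0]],
    [[0,0,-0.08],[0,0,0]],
    [[0,0,-0.05],[0,0,0]],
    [[0,0,0],[0,0,0]]
  ]
}}

```text
time: 15.3
tool_pos: [570.4, 79.4, 48.1]
tcp_rot: [3.142, 0.0, 0.0]
contact_force: [0.2, 0.2, -2.7]
grip_width: 55.0
finger_force: 29.8
```

Emit:
{"api": "play_rows", "payload": {
  "rows": [
    [[0,0,-0.04],[0,0,0]],
    [[0,0,-0.04],[0,0,0]],
    [[0,0,0],[0,0,0]]
  ]
}}

```text
time: 15.68
tool_pos: [570.5, 79.4, 46.0]
tcp_rot: [3.141, -0.0, 0.0]
contact_force: [-0.5, -0.3, 2.1]
grip_width: 54.9
finger_force: 29.8
```

Emit:
{"api": "play_rows", "payload": {
  "rows": [
    [[0,0,0],[0,0,0]],
    [[0,0,0],[0,0,0]],
    [[0,0,0],[0,0,0]],
    [[0,0,0],[0,0,0]]
  ],
  "hand": 0.6
}}

```text
time: 16.18
tool_pos: [570.5, 79.4, 45.7]
tcp_rot: [3.142, 0.0, 0.0]
contact_force: [0.2, -0.4, -0.5]
grip_width: 73.3
finger_force: 0.0
```

Emit:
{"api": "play_rows", "payload": {
  "rows": [
    [[0,0,0.3],[0,0,0]],
    [[0,0,0.6],[0,0,0]],
    [[0,0,0.8],[0,0,0]],
    [[0,0,1],[0,0,0]],
    [[0,0,1],[0,0,0]],
    [[0,0,1],[0,0,0]],
    [[0,0,1],[0,0,0]],
    [[0,0,1],[0,0,0]],
    [[0,0,1],[0,0,0]],
    [[0,0,1],[0,0,0]],
    [[0,0,1],[0,0,0]],
    [[0,0,0.6],[0,0,0]]
  ]
}}

```text
time: 17.68
tool_pos: [570.5, 79.4, 357.3]
tcp_rot: [3.142, -0.003, 0.0]
contact_force: [-0.4, -0.7, -0.2]
grip_width: 73.5
finger_force: 0.0
```

Emit:
{"api": "play_rows", "payload": {
  "rows": [
    [[0.4,0.44,0],[0,0,0.938]],
    [[0.4,0.44,0],[0,0,0.938]],
    [[0.4,0.44,0],[0,0,0.938]],
    [[0.4,0.44,0],[0,0,0.938]],
    [[0.4,0.44,0],[0,0,0.938]],
    [[0.4,0.44,0],[0,0,0.938]],
    [[0.4,0.44,0],[0,0,0.938]],
    [[0.4,0.44,0],[0,0,0.938]],
    [[0.4,0.44,0],[0,0,0.938]],
    [[0.4,0.44,0],[0,0,0.938]],
    [[0.4,0.44,0],[0,0,0.938]],
    [[0.4,0.44,0],[0,0,0.938]]
  ],
  "hand": -1
}}

```text
time: 19.18
tool_pos: [714.5, 238.1, 355.5]
tcp_rot: [3.141, -0.0, 1.576]
contact_force: [0.1, 0.1, -0.3]
grip_width: 0.1
finger_force: 0.0
```

Run:
```python
from box import *
o=get_obs(); print(o["tool_pos"],o["tcp_rot"],o["grip_width"])
C={n:capture(n) for n in("top","side")}; p=np.load("boxp.npy")
w=np.zeros((600,800,3),np.uint8)
for n,(r0,c0,off) in dict(top=(100,130,0),side=(80,170,400)).items():
    k=2.5; b=cv2.resize(C[n]["frame"][r0:r0+200,c0:c0+160,::-1],(400,500)); b=np.clip(b*1.4,0,255).astype(np.uint8)
    for a,col in((1.5,(255,255,0)),(1.6,(0,255,0))):
        L=[lidpt(0,145,10,a),lidpt(175,145,10,a),lidpt(175,-145,10,a),lidpt(0,-145,10,a)]
        q=(proj(C[n],B(p,L))-[c0,r0])*k; cv2.polylines(b,[q.astype(np.int32)],False,col,1)
    w[:500,off:off+400]=b
cv2.imwrite("pics/behind.png",w)
```

```text
[714.46905179 238.13731415 355.53876032] [ 3.14099202e+00 -8.42606529e-05  1.57600454e+00] 0.12901659804340698
```

View pics/behind.png

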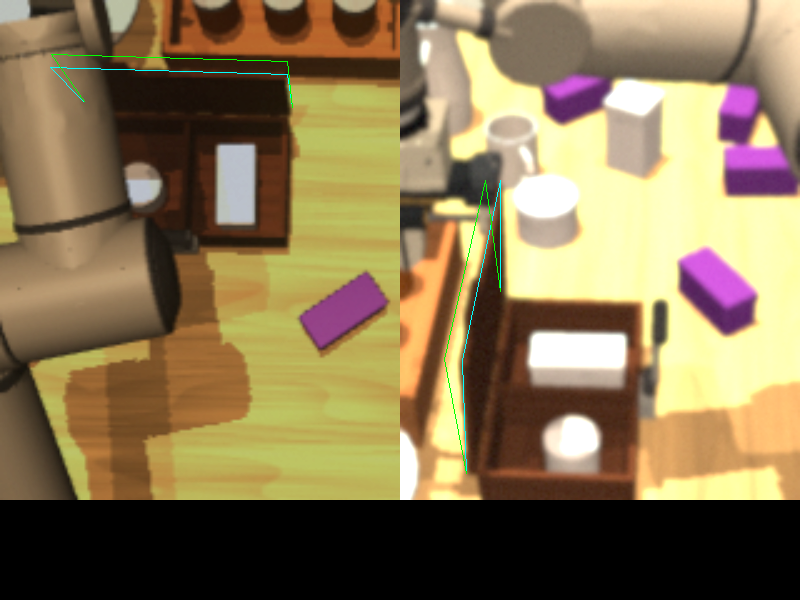

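The tin sits flat and aligned in its bay, with the small tin upright beside it. The lid is at about 1.5 rad and the fingers are behind it. Lowering behind the tongue.

Emit:
{"api": "play_rows", "payload": {
  "rows": [
    [[0,0,-0.5],[0,0,0]],
    [[0,0,-0.6],[0,0,0]],
    [[0,0,-0.6],[0,0,0]],
    [[0,0,-0.6],[0,0,0]],
    [[0,0,-0.4],[0,0,0]],
    [[0,0,0],[0,0,0]]
  ]
}}

```text
time: 20.02
tool_pos: [713.9, 237.4, 273.2]
tcp_rot: [-3.14, 0.0, 1.57]
contact_force: [-0.3, -0.1, 1.0]
grip_width: 0.1
finger_force: 0.0
```

Run:
```python
from box import *
p=np.load("boxp.npy"); prev=np.array(get_obs()["tool_pos"]); print(prev)
for a in list(np.arange(1.5,0.05,-.1))+[.1,.05,0,-.02]:
    q=B(p,lidpt(178,90,10,a))[0]+[19,0,14]; q[1]=238
    d=(q-prev)/30; print(round(a,2),q.round(0),d.round(2)); prev=q
```

```text
[713.93047364 237.39997627 273.19540071]
1.5 [681. 238. 277.] [-1.09  0.02  0.14]
1.4 [663. 238. 276.] [-0.59  0.   -0.04]
1.3 [646. 238. 273.] [-0.59  0.   -0.1 ]
1.2 [629. 238. 269.] [-0.57  0.   -0.16]
1.1 [612. 238. 262.] [-0.55  0.   -0.21]
1.0 [596. 238. 254.] [-0.53  0.   -0.27]
0.9 [581. 238. 245.] [-0.5   0.   -0.32]
0.8 [567. 238. 234.] [-0.47  0.   -0.37]
0.7 [554. 238. 221.] [-0.43  0.   -0.41]
0.6 [542. 238. 208.] [-0.39  0.   -0.45]
0.5 [532. 238. 193.] [-0.34  0.   -0.49]
0.4 [524. 238. 178.] [-0.29  0.   -0.52]
0.3 [517. 238. 161.] [-0.23  0.   -0.55]
0.2 [511. 238. 144.] [-0.18  0.   -0.57]
0.1 [508. 238. 127.] [-0.12  0.   -0.58]
0.1 [508. 238. 127.] [0. 0. 0.]
0.05 [506. 238. 118.] [-0.04  0.   -0.29]
0 [506. 238. 109.] [-0.02  0.   -0.3 ]
-0.02 [506. 238. 105.] [-0.01  0.   -0.12]
```

Emit:
{"api": "play_rows", "payload": {
  "rows": [
    [[-0.4,0,0.04],[0,0,0]],
    [[-0.4,0,0.04],[0,0,0]],
    [[-0.3,0,0.03],[0,0,0]],
    [[-0.3,0,-0.02],[0,0,0]],
    [[-0.3,0,-0.02],[0,0,0]],
    [[-0.3,0,-0.05],[0,0,0]],
    [[-0.3,0,-0.05],[0,0,0]],
    [[-0.28,0,-0.08],[0,0,0]],
    [[-0.28,0,-0.08],[0,0,0]]
  ]
}}

```text
time: 21.15
tool_pos: [628.7, 237.7, 269.0]
tcp_rot: [3.139, -0.0, 1.571]
contact_force: [2.1, 0.3, 2.9]
grip_width: 0.6
finger_force: 1.4
```

Emit:
{"api": "play_rows", "payload": {
  "rows": [
    [[-0.28,0,-0.1],[0,0,0]],
    [[-0.28,0,-0.11],[0,0,0]],
    [[-0.27,0,-0.13],[0,0,0]],
    [[-0.26,0,-0.14],[0,0,0]],
    [[-0.25,0,-0.16],[0,0,0]],
    [[-0.25,0,-0.16],[0,0,0]],
    [[-0.24,0,-0.18],[0,0,0]],
    [[-0.23,0,-0.19],[0,0,0]],
    [[-0.22,0,-0.2],[0,0,0]],
    [[-0.21,0,-0.21],[0,0,0]]
  ]
}}

```text
time: 22.4
tool_pos: [553.5, 237.8, 220.2]
tcp_rot: [-3.142, 0.0, 1.572]
contact_force: [1.0, -0.3, 3.0]
grip_width: 0.4
finger_force: 1.2
```

Emit:
{"api": "play_rows", "payload": {
  "rows": [
    [[-0.2,0,-0.22],[0,0,0]],
    [[-0.19,0,-0.23],[0,0,0]],
    [[-0.17,0,-0.24],[0,0,0]],
    [[-0.17,0,-0.25],[0,0,0]],
    [[-0.15,0,-0.26],[0,0,0]],
    [[-0.14,0,-0.26],[0,0,0]],
    [[-0.12,0,-0.27],[0,0,0]],
    [[-0.11,0,-0.28],[0,0,0]],
    [[-0.09,0,-0.28],[0,0,0]],
    [[-0.09,0,-0.28],[0,0,0]]
  ]
}}

```text
time: 23.65
tool_pos: [510.9, 237.8, 142.9]
tcp_rot: [-3.142, 0.0, 1.572]
contact_force: [-0.5, 1.1, 1.8]
grip_width: 0.4
finger_force: 0.9
```

Emit:
{"api": "play_rows", "payload": {
  "rows": [
    [[-0.06,0,-0.2],[0,0,0]],
    [[-0.06,0,-0.2],[0,0,0]],
    [[-0.04,0,-0.15],[0,0,0]],
    [[-0.02,0,-0.12],[0,0,0]],
    [[-0.02,0,-0.12],[0,0,0]],
    [[-0.02,0,-0.12],[0,0,0]],
    [[0,0,-0.1],[0,0,0]],
    [[0,0,-0.08],[0,0,0]],
    [[0,0,0],[0,0,0]]
  ]
}}

```text
time: 24.78
tool_pos: [504.0, 237.7, 110.4]
tcp_rot: [-3.141, 0.0, 1.572]
contact_force: [-0.2, -0.1, -0.6]
grip_width: 0.1
finger_force: 0.0
```

Emit:
{"api": "play_rows", "payload": {
  "rows": [
    [[0,0,-0.05],[0,0,0]],
    [[0,0,0],[0,0,0]]
  ]
}}

```text
time: 25.02
tool_pos: [504.3, 237.8, 109.3]
tcp_rot: [-3.141, 0.0, 1.572]
contact_force: [-0.7, -1.2, 0.5]
grip_width: 0.6
finger_force: 0.5
```

Emit:
{"api": "play_rows", "payload": {
  "rows": [
    [[0,0,-0.05],[0,0,0]],
    [[0,0,0],[0,0,0]]
  ]
}}

```text
time: 25.28
tool_pos: [504.4, 237.8, 109.2]
tcp_rot: [3.141, -0.0, 1.572]
contact_force: [-4.2, -0.8, 11.7]
grip_width: 0.6
finger_force: 5.7
```

The lid is fully shut: the fingertips sit at z=95 with about 12 N. Next I'll lift and move in front of the clamp.

Emit:
{"api": "play_rows", "payload": {
  "rows": [
    [[0,0,0.3],[0,0,0]],
    [[0,0,0.7],[0,0,0]],
    [[0,0,1],[0,0,0]],
    [[0,0,1],[0,0,0]],
    [[0,0,1],[0,0,0]],
    [[0,0,1],[0,0,0]],
    [[-0.6,-0.6,0.4],[0,0,0]],
    [[-0.6,-0.6,0],[0,0,0]],
    [[-0.6,-0.6,0],[0,0,0]],
    [[-0.6,-0.6,0],[0,0,0]],
    [[-0.6,-0.6,0],[0,0,0]],
    [[0,0,0],[0,0,0]]
  ]
}}

```text
time: 26.78
tool_pos: [413.9, 147.2, 270.3]
tcp_rot: [3.141, 0.0, 1.571]
contact_force: [0.4, -0.4, -0.4]
grip_width: 0.4
finger_force: 0.0
```

Run:
```python
from box import *
p=np.load("boxp.npy"); prev=np.array(get_obs()["tool_pos"]); print(prev)
C={n:capture(n) for n in("top","side")}
for n in C:
  for D in trace("clamp",n)[:1]:
    m=D["mask"]; o=[]
    for a in np.arange(1.3,2.0,.05):
        g=sil(C[n],B(p,[clpt(r_,y,h,a) for r_ in(85,105) for y in(-30,30) for h in(2,22)]))
        g=np.maximum(g,sil(C[n],B(p,[clpt(r_,y,h,a) for r_ in(0,95) for y in(-8,8) for h in(-5,5)])))
        o.append((round(float(np.minimum(g,m).sum()/np.maximum(g,m).sum()),2),round(a,2)))
    print(n,sorted(o)[::-1][:3])
for a in list(np.arange(1.6,0.05,-.1))+[0]:
    q=B(p,clpt(95,0,12,a))[0]; u=np.array([-np.sin(a),0,np.cos(a)])*10
    w=np.clip((.9-a)/.5,0,1)
    q=q+(1-w)*u+w*np.array([8,0,10])+[-19,0,14]
    d=(q-prev)/30; print(round(a,2),q.round(0),d.round(2)); prev=q
save(C["side"],"side_c"); cv2.imwrite("pics/clamp.png",cv2.resize(C["side"]["frame"][120:280,170:350,::-1],(720,600)))
```

```text
[413.87769213 147.1738968  270.3102135 ]
side [(0.52, np.float64(1.6)), (0.49, np.float64(1.65)), (0.48, np.float64(1.55))]
1.6 [440. 149. 199.] [ 0.86  0.05 -2.37]
1.5 [449. 149. 201.] [ 0.32 -0.    0.07]
1.4 [459. 149. 202.] [ 0.32 -0.    0.03]
1.3 [469. 149. 202.] [ 0.32 -0.    0.  ]
1.2 [478. 149. 202.] [ 0.32 -0.   -0.03]
1.1 [488. 148. 200.] [ 0.32 -0.   -0.06]
1.0 [497. 148. 197.] [ 0.31 -0.   -0.09]
0.9 [506. 148. 193.] [ 0.3  -0.   -0.12]
0.8 [518. 148. 189.] [ 0.39 -0.   -0.13]
0.7 [529. 148. 184.] [ 0.36 -0.   -0.17]
0.6 [539. 148. 178.] [ 0.33 -0.   -0.2 ]
0.5 [548. 148. 171.] [ 0.3  -0.   -0.23]
0.4 [555. 148. 163.] [ 0.26 -0.   -0.26]
0.3 [560. 148. 155.] [ 0.15 -0.   -0.28]
0.2 [563. 148. 146.] [ 0.12 -0.   -0.3 ]
0.1 [566. 148. 136.] [ 0.09 -0.   -0.31]
0 [567. 148. 127.] [ 0.06 -0.   -0.31]
```

View pics/clamp.png

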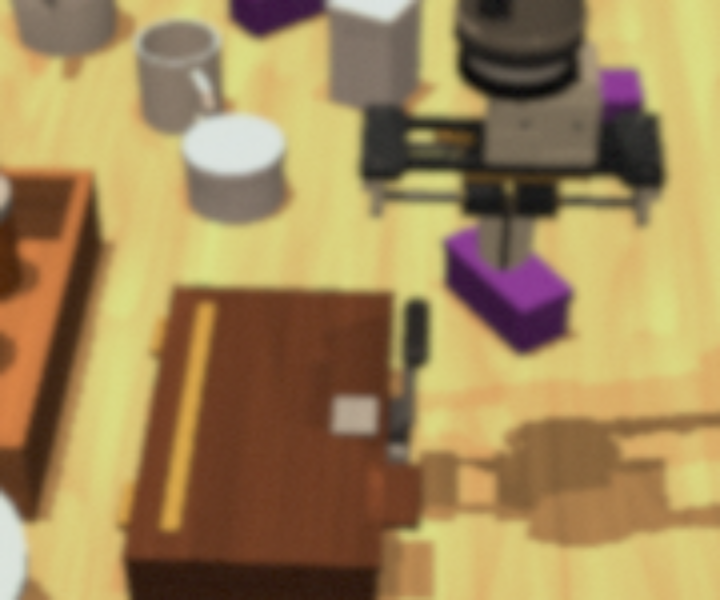

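The view shows the lid flat and shut. The clamp is upright at about 1.6 and the closed fingers are in front of it. I'll lower, then push the lever over.

Emit:
{"api": "play_rows", "payload": {
  "rows": [
    [[0,0.04,-0.5],[0,0,0]],
    [[0,0,-0.7],[0,0,0]],
    [[0,0,-0.7],[0,0,0]],
    [[0,0,-0.5],[0,0,0]],
    [[0,0,-0.2],[0,0,0]],
    [[0.3,0,0],[0,0,0]],
    [[0.3,0,0],[0,0,0]],
    [[0.26,0,0],[0,0,0]]
  ]
}}

```text
time: 27.98
tool_pos: [441.5, 149.1, 192.3]
tcp_rot: [3.14, -0.0, 1.572]
contact_force: [-0.5, -0.6, 0.5]
grip_width: 0.7
finger_force: 0.0
```

Emit:
{"api": "play_rows", "payload": {
  "rows": [
    [[0.16,0,0.05],[0,0,0]],
    [[0.16,0,0.05],[0,0,0]],
    [[0.16,0,0.05],[0,0,0]],
    [[0.16,0,0.05],[0,0,0]],
    [[0.16,0,0.03],[0,0,0]],
    [[0.16,0,0.03],[0,0,0]],
    [[0.16,0,0],[0,0,0]],
    [[0.16,0,0],[0,0,0]],
    [[0.16,0,0],[0,0,0]],
    [[0.16,0,0],[0,0,0]]
  ]
}}

```text
time: 29.22
tool_pos: [488.6, 149.0, 199.6]
tcp_rot: [3.142, 0.0, 1.572]
contact_force: [-1.9, -0.4, 0.0]
grip_width: -0.0
finger_force: 0.6
```

Contact is made (about -2 N in x). I'll continue along the arc.

Emit:
{"api": "play_rows", "payload": {
  "rows": [
    [[0.16,0,-0.05],[0,0,0]],
    [[0.15,0,-0.05],[0,0,0]],
    [[0.15,0,-0.06],[0,0,0]],
    [[0.15,0,-0.06],[0,0,0]],
    [[0.2,0,-0.07],[0,0,0]],
    [[0.2,0,-0.07],[0,0,0]],
    [[0.18,0,-0.08],[0,0,0]],
    [[0.18,0,-0.09],[0,0,0]]
  ]
}}

```text
time: 30.22
tool_pos: [529.5, 148.9, 183.2]
tcp_rot: [-3.141, 0.0, 1.572]
contact_force: [-1.5, -0.0, 0.4]
grip_width: 0.4
finger_force: 0.6
```

Emit:
{"api": "play_rows", "payload": {
  "rows": [
    [[0.17,0,-0.1],[0,0,0]],
    [[0.17,0,-0.1],[0,0,0]],
    [[0.15,0,-0.11],[0,0,0]],
    [[0.15,0,-0.12],[0,0,0]],
    [[0.13,0,-0.13],[0,0,0]],
    [[0.13,0,-0.13],[0,0,0]],
    [[0.08,0,-0.14],[0,0,0]],
    [[0.07,0,-0.14],[0,0,0]],
    [[0.06,0,-0.15],[0,0,0]],
    [[0.06,0,-0.15],[0,0,0]]
  ]
}}

```text
time: 31.48
tool_pos: [564.6, 149.0, 145.4]
tcp_rot: [3.141, 0.0, 1.572]
contact_force: [0.3, -0.6, 2.1]
grip_width: 0.3
finger_force: 0.5
```

Emit:
{"api": "play_rows", "payload": {
  "rows": [
    [[0.04,0,-0.15],[0,0,0]],
    [[0.04,0,-0.15],[0,0,0]],
    [[0.03,0,-0.12],[0,0,0]],
    [[0.03,0,-0.1],[0,0,0]],
    [[0,0,-0.06],[0,0,0]],
    [[0,0,0],[0,0,0]]
  ]
}}

```text
time: 32.22
tool_pos: [568.5, 149.0, 128.0]
tcp_rot: [-3.141, 0.0, 1.572]
contact_force: [1.0, -0.1, -0.1]
grip_width: 0.8
finger_force: 0.0
```

Emit:
{"api": "play_rows", "payload": {
  "rows": [
    [[0,0,-0.05],[0,0,0]],
    [[0,0,0],[0,0,0]]
  ]
}}

```text
time: 32.48
tool_pos: [568.6, 149.0, 126.7]
tcp_rot: [3.141, 0.0, 1.572]
contact_force: [0.2, -1.4, -0.3]
grip_width: 0.7
finger_force: 0.1
```

Emit:
{"api": "play_rows", "payload": {
  "rows": [
    [[0,0,-0.04],[0,0,0]],
    [[0,0,0],[0,0,0]]
  ]
}}

```text
time: 32.72
tool_pos: [568.8, 149.0, 125.8]
tcp_rot: [3.141, -0.0, 1.572]
contact_force: [-0.2, -0.2, 2.1]
grip_width: 0.2
finger_force: 0.9
```

Emit:
{"api": "play_rows", "payload": {
  "rows": [
    [[0,0,-0.03],[0,0,0]],
    [[0,0,0],[0,0,0]]
  ]
}}

```text
time: 32.98
tool_pos: [568.9, 149.0, 125.5]
tcp_rot: [3.14, -0.0, 1.572]
contact_force: [-1.2, -0.4, 5.9]
grip_width: 0.5
finger_force: 3.3
```

Emit:
{"api": "play_rows", "payload": {
  "rows": [
    [[0,0,-0.05],[0,0,0]],
    [[0,0,0],[0,0,0]]
  ]
}}

```text
time: 33.22
tool_pos: [569.1, 149.0, 125.2]
tcp_rot: [3.139, -0.0, 1.572]
contact_force: [-4.8, -0.6, 15.0]
grip_width: 0.4
finger_force: 7.2
```

Emit:
{"api": "play_rows", "payload": {
  "rows": [
    [[0,0,0.3],[0,0,0]],
    [[0,0,0.6],[0,0,0]],
    [[0,0,1],[0,0,0]],
    [[0,0,1],[0,0,0]],
    [[0,0,1],[0,0,0]],
    [[-0.2,-1,1],[0,0,0]],
    [[-0.2,-1,0.5],[0,0,0]],
    [[-0.2,-1,0],[0,0,0]],
    [[-0.2,-1,0],[0,0,0]],
    [[-0.2,-1,0],[0,0,0]],
    [[-0.2,-1,0],[0,0,0]],
    [[-0.2,-1,0],[0,0,0]]
  ]
}}

```text
time: 34.72
tool_pos: [526.2, -61.9, 285.0]
tcp_rot: [-3.141, -0.0, 1.572]
contact_force: [0.6, -0.6, -0.1]
grip_width: 0.5
finger_force: 0.0
```

Run:
```python
from box import *
C={n:capture(n) for n in("top","side")}
w=np.zeros((600,800,3),np.uint8)
w[:,:400]=cv2.resize(C["top"]["frame"][100:250,130:230,::-1],(400,600)); w[:,400:]=cv2.resize(C["side"]["frame"][120:300,180:300,::-1],(400,600))
cv2.imwrite("pics/end.png",np.clip(w*1.3,0,255).astype(np.uint8))
for q in("tall_tin","round_tin","mug","bowl","jar"): print(q,[atz(C[n],d["at"],0).round(0) for n in C for d in pinpoint(q,n)[:1]])
```

```text
tall_tin [array([ 533., -402.,    0.]), array([ 520., -398.,    0.])]
round_tin [array([ 646., -232.,    0.]), array([ 648., -213.,    0.])]
mug [array([ 692., -360.,    0.]), array([ 711., -361.,    0.])]
bowl [array([379., 407.,   0.]), array([382., 413.,   0.])]
jar [array([621., 428.,   0.]), array([623., 429.,   0.])]
```

View pics/end.png

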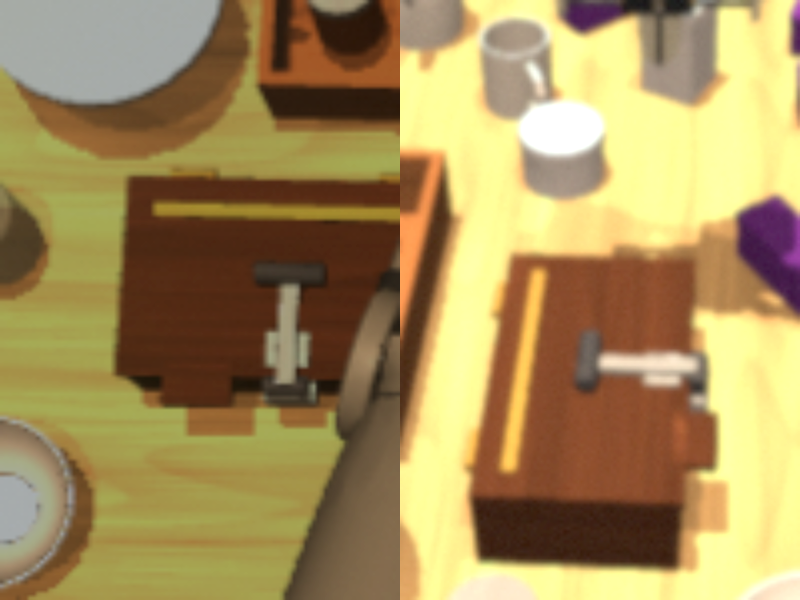

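The lid is shut, the lever lies flat over it (bar at about (290,272) in the top crop), and the bystanders haven't moved. Handing in.

```bash
python3 -c "
from plant import bot
print(bot.close_job())"
```

```text
the job is handed in; nothing more can be done
None
```

The tin is flat in the empty compartment and released, the lid is fully shut, the clamp lever is down on it, and the job is handed in at about 35 s; I first tipped the lid back from about 1.35 to 1.5 rad to make room for the wrist.

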